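# Empty the catch tray of spent sampling cassettes

## Task

Draw the catch tray out of its docking station by the upright tab, keeping the three spent cassettes on it, and tip the tray over the open tub so that all three slide off into the tub. Then set the empty tray down flat, right way up, in the middle of the black mat and let go; leave the other things on the bench where they are.

Things in the scene. Friction and masses are not known exactly. Their poses are not given: they have to be found in the camera images.
- dock: white fixed docking station: base plate 200 (x) x 160 mm, 10 mm thick; side guides to 36 mm above the bench, 136 mm apart; back stop to 22 mm; clear bridge over the far end (x = +35 to +85 mm, underside 67, top 75 mm above the bench). Origin: centre of its underside on the bench. The tray comes out along its -x axis, towards the robot.
- tray: steel tray 170 (x) x 124 mm, floor 4 mm, side walls to 22 mm, open at the +x end, about 0.2 kg. At the -x end stands its handle, a grey upright tab 10 mm thick (x), 60 mm wide (y), top 66 mm above the underside; 40 mm of floor inside it is free for a finger; behind it a wall to 18 mm. Origin: centre of its underside. It starts on the dock's base plate (10 mm up), x axis along the dock's.
- tray_grip (a point): grip point in the tray's tab, x = -78 mm, 45 mm above the tray's underside; axes as the tray's
- tray_lip (a point): middle of the tray's open end, x = +85 mm, on the floor's upper face; axes as the tray's
- cassette1: spent cassette, white flat-sided plastic block 62 (x) x 28 (y) x 20 mm (z) with a metal port, about 40 g. Origin: centre of its underside. At the start it lies on the tray, about lengthwise.
- cassette2: another cassette, the same
- cassette3: another cassette, the same
- tub: open grey plastic tub, loose, 220 x 220 mm outside, 85 mm high, walls and floor 5 mm. Origin: centre of its underside on the bench; z up. It stands to one side, left or right.
- mat: black rubber mat, fixed, 240 (x) x 220 (y) mm, 4 mm thick. Origin: centre of its underside on the bench. It lies to the side where the tub is not.
- jar: bystander: glass jar, 56 mm across, 75 mm high. Origin: centre of its underside
- beaker: bystander: white beaker, 70 mm across, 85 mm high. Origin: centre of its underside
There are look-alikes about, which are no part of the job. What is shaped like the cassette2 but yellow is not meant. Leave any red look-alike of the tray alone.

How it is judged:
By the outcome, as a careful person would: the job done as asked, in the order asked, and still so for the second after the job is handed in, with the robot touching nothing.
It also fails if it takes over 67 s, if anything falls off the work surface, if the arm or the gripper's body presses on something with over 40 N, if the wrist force passes 120 N, or if a joint passes its speed limit or range.

## Robot

A 6-joint arm with a two-finger parallel gripper is mounted at the origin on the work surface. World frame = base frame: x ahead of the robot, y to its left, z up, the work surface at z = 0. Lengths are in m, angles in rad, forces in N, time in s.
With the tool pointing down it reaches from about 0.375 to 0.975 m from the base axis. Payload 3.8 kg.
Tool frame: the origin (TCP) lies midway between the tips of the shut fingers; the grasp point (between the pads) lies 19 mm behind it; z points along the fingers, y is the direction in which the jaws open and shut (so a half turn about z gives the same grasp; the last joint's range is limited). The gripper opens to 85 mm and grips with 20 to 120 N. Pads are 22 mm wide; open, the fingers measure 114 mm over their backs; the gripper's body (76 mm by 85 mm) begins 54 mm behind the grasp point. The pads swing forward as they close: fully open they stand 13 mm farther back than shut.
Start: joints at [-1.307, 0.264, 1.604, -0, 1.274, -0.037], TCP at [0.2, -0.645, 0.231] pointing down, gripper open.
Joint ranges: [-2.63, 2.63], [-0.94, 2.18], [0.31, 2.57], [-1.31, 4.45], [0, 2.66], [-2.55, 2.55]. Speed limits (rad/s): [2.57, 2.57, 3.14, 3.14, 3.14, 3.14].

## Interface

Orientations are given as a rotation vector (axis times angle).
In Python, from workcell import bot gives the robot as it stands. The module is installed in compiled form; this text tells all that it offers.
- The arm moves only by the tool play_rows, never from a script. Its argument "series" is a list of rows, each an object with "translation": the shift along the tool's x, y, z in m, a list of three; "spin": the turn about the tool's z in units of 5 degrees (1.0 is 5 degrees). In form: [{"translation": [dx, dy, dz], "spin": spin}, ...]. A call has 1 to 5 rows; each row shifts and turns the commanded pose from where the row before left it, along the tool's axes as they then stand; what a row does not reach is not made up. A row lasts 1/10 s, in which the tool goes at most 50 mm and 8.59 degrees, less where a joint would pass 70% of its speed; a pose out of reach is approached as far as the arm can. A call is refused whole if a number of a shift passes 0.05 or a number of a turn 1, either way. A call with a gripper value outside its range is refused whole. "jaw" is the gripper's target within -1 to 1 (fully open at 1, half-way at 0, shut at -1), set as the call begins (left out, the last holds). The fingers move at their own pace and stop on an object; "force" is the grip in N (left out, the last holds). Time passes only in rows, so rows that do not move let the fingers close. It gives the time, the measured TCP pose, the force and the opening at its end, in the units of the state.
- bot.read_state(): the state, without advancing time (a new reading comes with each control period).
- bot.read_camera(name): name is "scene" or "top" or "wrist"; returns the picture (420x560x3 uint8, blue, green, red); there is no depth.
- bot.get_calibration(name): a dict with "fov_y" (degrees; the focal length in pixels is half the picture's height over the tangent of half this angle, whatever the lens; pixels are square), "cx", "cy" (the principal point, pixels), "R" (3x3) and "t" (3): a world point X has camera coordinates R X + t. Camera axes: x right, y down, z forward; pixel columns grow to the right and rows downward; lengths in m; the calibration is good to about 2 mm. A picture is of the moment at which its call begins: read the wrist's pose just before it. get_calibration takes no time and is no camera call; for the wrist camera it gives the pose at the moment of the call.
- bot.finish_job(): hands the job in, once; it reports no verdict.
The state is a dict: "time": time; "q": joint angles; "joint_vel": joint speeds; "joint_torque": joint torques, N m; "tool_pos": TCP position; "tcp_rot": TCP orientation; "wrist_force": force on the tool from outside, world axes, zero at the start; "torque": the same for the moment, N m; "width": opening from 0.0 (shut) to 1.0 (fully open).
Only numpy, scipy, OpenCV 4.12 (cv2) and the standard library are available. Lean on these libraries where they do the work, as an engineer would, in place of code of your own. Each camera call takes 0.05 s, during which the arm holds its last target. There are 200 camera calls.

## Working session

There is one attempt and no reset: what is moved stays moved. The work goes in short steps, Python scripts to look and compute and a tool call to move; the robot and the scene stay as the last step left them, time stands still between calls to the robot, and variables do not carry over. Pictures are saved under pics/ and viewed, about 8 in all and at most 12, crops included, and the job is handed in when it is done.

Besides the shell and the picture viewer there is one more tool, called after ">>>" as a command line: name --argument value ..., lists and objects as JSON in quotes. play_rows: Moves the arm, as the interface text tells. Its arguments: {"type":"object","properties":{"series":{"type":"array","items":{"type":"object","properties":{"translation":{"type":"array","items":{"type":"number"}},"spin":{"type":"number"}}}},"jaw":{"type":"number"},"force":{"type":"number"}},"required":["series"]}

```bash
mkdir -p pics; cat > h.py <<'E'
import numpy as np, cv2
from workcell import bot
def cam(n):
    c=bot.get_calibration(n); f=210/np.tan(np.radians(c['fov_y'])/2)
    return np.array(c['R']),np.array(c['t']),f,c['cx'],c['cy']
def ray(n,u,v,z):
    R,t,f,cx,cy=cam(n); d=R.T@np.array([(u-cx)/f,(v-cy)/f,1]); o=-R.T@t
    return o+d*(z-o[2])/d[2]
def proj(n,X):
    R,t,f,cx,cy=cam(n); p=R@np.array(X)+t; return f*p[0]/p[2]+cx,f*p[1]/p[2]+cy
E
python3 - <<'E'
from h import *
for n in ['scene','top']:
    cv2.imwrite(f'pics/{n}0.png',bot.read_camera(n)); R,t,f,cx,cy=cam(n); print(n,f,cx,cy,-R.T@t,R)
print(bot.read_state())
E
```

```text
scene 440.18151357596116 282.6016132158838 218.56577575571524 [ 1.14605006 -0.3551101   0.71791315] [[ 0.50387234  0.86361041 -0.01702107]
 [ 0.55528462 -0.33894834 -0.75945574]
 [-0.66164315  0.37321721 -0.65033627]]
top 382.3408804062643 274.9584119416338 211.13837888780893 [0.289297   0.00835356 0.92393807] [[ 6.33294490e-02 -9.97992655e-01 -2.04656011e-04]
 [-9.69838434e-01 -6.14945034e-02 -2.35864023e-01]
 [ 2.35377977e-01  1.51356219e-02 -9.71786047e-01]]
{'time': 0.1, 'q': array([-1.30690021e+00,  2.64730430e-01,  1.60526530e+00,  2.08131806e-05,
        1.27368115e+00, -3.68756170e-02]), 'joint_vel': array([ 0.00095161, -0.00145269, -0.00372224,  0.00061529,  0.00029702,
        0.00196735]), 'joint_torque': array([-1.68338588e-04, -5.16711223e+01, -3.68590808e+01, -1.39717731e-04,
        6.34476019e-03, -4.23108349e-05]), 'tool_pos': array([ 0.19982005, -0.64404672,  0.23003601]), 'tcp_rot': array([-3.10408632e+00, -4.70352253e-01,  3.39549201e-04]), 'wrist_force': array([ 0.12153067, -0.17796593,  0.28960233]), 'torque': array([0.01889445, 0.03449862, 0.05674093]), 'width': 1.001649808314265}
```

View pics/top0.png

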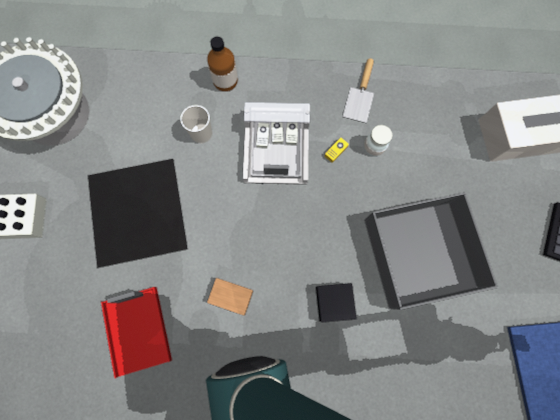

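View pics/scene0.png

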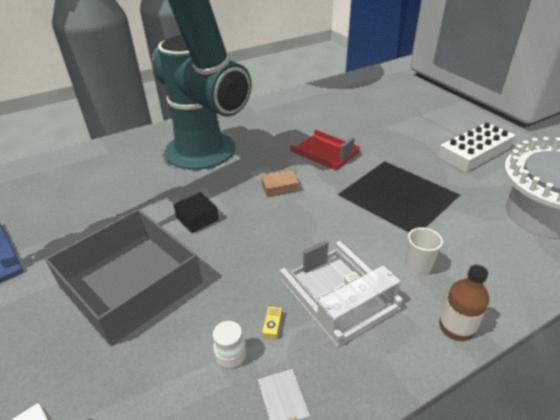

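```bash
python3 - <<'E'
from h import *
a=cv2.imread('pics/top0.png')
A=cv2.resize(a[95:190,235:320],None,fx=6,fy=6,interpolation=cv2.INTER_CUBIC)
cv2.imwrite('pics/c1.png',A)
for n,p,z in [('tabtop',(275,166),.076),('tubL',(372,213),.085),('tubTR',(464,196),.085),('tubBR',(494,285),.085),('tubBL',(398,306),.085),('mat',(89,175),.004),('mat',(173,160),.004),('mat',(187,248),.004),('mat',(98,266),.004),('jar',(380,133),.075),('beaker',(195,117),.085),('dockFL',(244,183),.01),('dockFR',(308,182),.01),('brid',(246,104),.075),('brid',(309,104),.075)]: print(n,ray('top',*p,z).round(3))
E
```

```text
tabtop [0.604 0.028 0.076]
tubL [ 0.502 -0.197  0.085]
tubTR [ 0.555 -0.406  0.085]
tubBR [ 0.359 -0.46   0.085]
tubBL [ 0.302 -0.253  0.085]
mat [0.576 0.499 0.004]
mat [0.63  0.292 0.004]
mat [0.407 0.229 0.004]
mat [0.351 0.437 0.004]
jar [ 0.704 -0.218  0.075]
beaker [0.713 0.228 0.085]
dockFL [0.578 0.105 0.01 ]
dockFR [ 0.591 -0.055  0.01 ]
brid [0.76  0.11  0.075]
brid [ 0.77  -0.045  0.075]
```

View pics/c1.png

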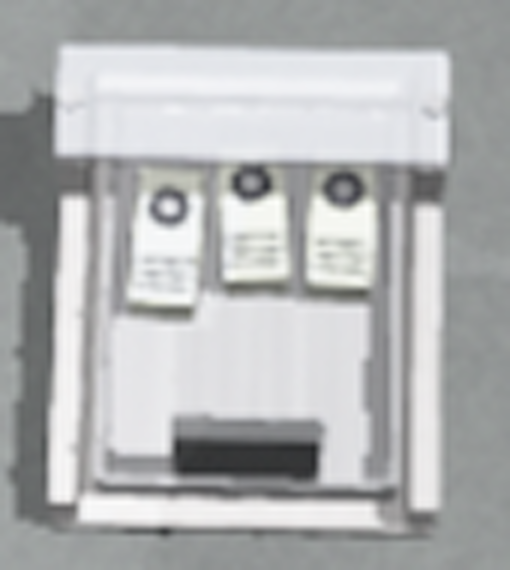

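Candidates: the red tray look-alike at (136,332), which I leave alone; the steel tray in the dock at (276,145), with its tab at (276,166), which I choose. The yellow cassette at (337,150) is to be avoided. The white cassettes are at about (263,135), (277,132) and (292,132). The close crop confirms the tray and tab. The tool stays vertical with this interface, so I plan to grip the tab across its 60 mm width. The tray can then pivot nose-down in the pads.

>>> play_rows --series '[{"translation": [0, 0, 0], "spin": 0.88}, {"translation": [0, 0, 0], "spin": 0.88}, {"translation": [0, 0, 0], "spin": 0.88}, {"translation": [0.02, -0.045, 0], "spin": 0}, {"translation": [0.02, -0.045, 0], "spin": 0}]' --jaw 1

```text
time: 0.6
tool_pos: [0.2333, -0.5513, 0.2298]
tcp_rot: [-3.138, -0.107, 0.001]
wrist_force: [0.5, -0.4, 0.8]
width: 1.0
```

```bash
cat >> h.py <<'E'
from scipy.spatial.transform import Rotation as Ro
def go(x,y,z,yaw=None):
    s=bot.read_state(); R=Ro.from_rotvec(s['tcp_rot']).as_matrix(); p=s['tool_pos']
    psi=np.degrees(np.arctan2(R[1,0],R[0,0]))
    print('t',round(s['time'],2),'p',p.round(4),'yaw',psi.round(2),'tilt',R[2,2].round(4),'w',round(s['width'],3),'F',np.round(s['wrist_force'],1),'q',s['q'].round(2))
    d=R.T@(np.array([x,y,z])-p); print('tool delta',d.round(4),'|d|',np.linalg.norm(d).round(3), 'spin',None if yaw is None else round((psi-yaw)/5,2))
E
python3 -c "
from h import *
go(.604,.025,.23,4)"
```

```text
t 0.6 p [ 0.2333 -0.5513  0.2298] yaw 3.91 tilt -1.0 w 1.0 F [ 0.5 -0.4  0.8] q [-1.21  0.12  1.77  0.    1.25  0.29]
tool delta [ 0.4092 -0.5497  0.0008] |d| 0.685 spin -0.02
```

>>> play_rows --series '[{"translation": [0.029, -0.039, 0], "spin": 0}, {"translation": [0.029, -0.039, 0], "spin": 0}, {"translation": [0.029, -0.039, 0], "spin": 0}, {"translation": [0.029, -0.039, 0], "spin": 0}, {"translation": [0.029, -0.039, 0], "spin": 0}]'

```text
time: 1.1
tool_pos: [0.3649, -0.3454, 0.2309]
tcp_rot: [-3.139, -0.11, 0.0]
wrist_force: [0.5, -0.0, -0.7]
width: 0.998
```

>>> play_rows --series '[{"translation": [0.029, -0.039, 0], "spin": 0}, {"translation": [0.029, -0.039, 0], "spin": 0}, {"translation": [0.029, -0.039, 0], "spin": 0}, {"translation": [0.029, -0.039, 0], "spin": 0}, {"translation": [0.029, -0.039, 0], "spin": 0}]'

```text
time: 1.6
tool_pos: [0.4958, -0.1407, 0.2311]
tcp_rot: [3.14, 0.111, -0.0]
wrist_force: [0.8, -0.4, 0.3]
width: 0.997
```

>>> play_rows --series '[{"translation": [0.029, -0.039, 0], "spin": 0}, {"translation": [0.029, -0.039, 0], "spin": 0}, {"translation": [0.029, -0.039, 0], "spin": 0}, {"translation": [0.016, -0.03, 0], "spin": 0}, {"translation": [0, 0, 0], "spin": 0}]'

```text
time: 2.1
tool_pos: [0.5889, 0.0152, 0.2306]
tcp_rot: [-3.138, -0.118, 0.001]
wrist_force: [-0.5, -0.9, 0.2]
width: 0.998
```

```bash
python3 -c "
from h import *
go(.604,.025,.23,4)
R,t,f,cx,cy=cam('wrist');print(-R.T@t,R.round(3))
cv2.imwrite('pics/w1.png',bot.read_camera('wrist'))"
```

```text
t 2.1 p [0.5889 0.0152 0.2306] yaw 4.29 tilt -1.0 w 0.998 F [-0.5 -0.9  0.2] q [-0.02  0.1   1.79  0.    1.24  1.48]
tool delta [ 0.0158 -0.0086  0.0006] |d| 0.018 spin 0.06
[0.66681512 0.0203956  0.37336157] [[ 0.076 -0.997 -0.002]
 [-0.949 -0.073  0.305]
 [-0.304 -0.021 -0.952]]
```

View pics/w1.png

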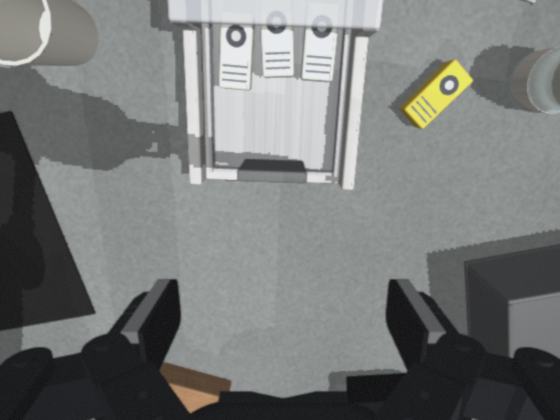

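```bash
python3 - <<'E'
from h import *
a=cv2.imread('pics/w1.png')
cv2.imwrite('pics/c2.png',cv2.resize(a[130:200,180:365],None,fx=4,fy=4,interpolation=cv2.INTER_CUBIC))
for n,p,z in [('tabL',(236,182),.076),('tabR',(307,182),.076),('gL',(196,184),.036),('gR',(349,188),.036),('gLtop',(189,25),.036),('gRtop',(360,30),.036)]: print(n,ray('wrist',*p,z).round(4))
E
```

```text
tabL [0.5956 0.0535 0.076 ]
tabR [ 0.6002 -0.0068  0.076 ]
gL [0.5813 0.0968 0.036 ]
gR [ 0.5885 -0.0515  0.036 ]
gLtop [0.7195 0.1029 0.036 ]
gRtop [ 0.7266 -0.0426  0.036 ]
```

View pics/c2.png

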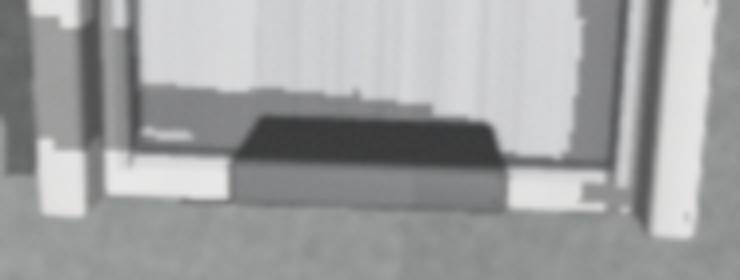

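>>> play_rows --series '[{"translation": [0.015, -0.008, 0.03], "spin": 0.15}, {"translation": [0, 0, 0.045], "spin": 0}, {"translation": [0, 0, 0.04], "spin": 0}, {"translation": [0, 0, 0], "spin": 0}]'

```text
time: 2.55
tool_pos: [0.5957, 0.0191, 0.1092]
tcp_rot: [-3.14, -0.088, 0.022]
wrist_force: [-1.6, -0.3, -0.8]
width: 1.002
```

```bash
python3 -c "
from h import *
go(.6035,.0245,.05,3.5)
cv2.imwrite('pics/w2.png',bot.read_camera('wrist'))"
```

```text
t 2.55 p [0.5957 0.0191 0.1092] yaw 3.22 tilt -0.9999 w 1.002 F [-1.6 -0.3 -0.8] q [-0.01  0.23  1.88 -0.    1.04  1.51]
tool delta [ 0.0089 -0.0049  0.059 ] |d| 0.06 spin -0.06
```

View pics/w2.png

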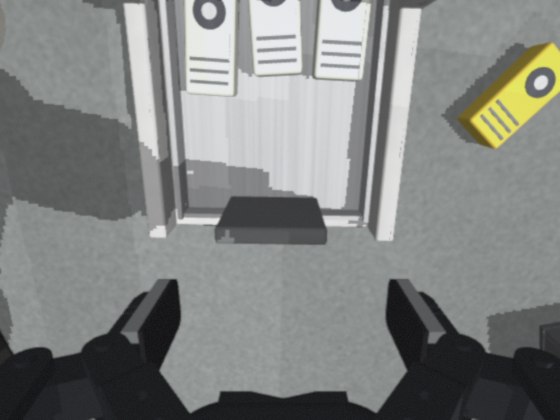

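```bash
python3 -c "
from h import *
for p in [(217,227),(325,227),(216,243),(326,243),(271,235)]: print(ray('wrist',*p,.076).round(4))
go(.6035,.0245,.05,3.5)"
```

```text
[0.609  0.0547 0.076 ]
[ 0.6123 -0.0031  0.076 ]
[0.5996 0.0552 0.076 ]
[ 0.6031 -0.0045  0.076 ]
[0.606  0.0256 0.076 ]
t 2.6 p [0.5984 0.0192 0.1128] yaw 3.22 tilt -1.0 w 1.001 F [ 0.5 -0.4  0.8] q [-0.01  0.23  1.88 -0.    1.04  1.51]
tool delta [ 0.0059 -0.005   0.0627] |d| 0.063 spin -0.06
```

>>> play_rows --series '[{"translation": [0.008, -0.006, 0.0], "spin": 0}, {"translation": [0, 0, 0.03], "spin": 0}, {"translation": [0, 0, 0.031], "spin": 0}, {"translation": [0, 0, 0], "spin": 0}]'

```text
time: 3.0
tool_pos: [0.609, 0.0267, 0.0544]
tcp_rot: [-3.14, -0.09, 0.004]
wrist_force: [-0.3, 0.5, 0.6]
width: 1.004
```

>>> play_rows --series '[{"translation": [0, 0, 0], "spin": 0}, {"translation": [0, 0, 0], "spin": 0}, {"translation": [0, 0, 0], "spin": 0}, {"translation": [0, 0, 0], "spin": 0}, {"translation": [0, 0, 0], "spin": 0}]' --jaw -1 --force 80

```text
time: 3.5
tool_pos: [0.6129, 0.0267, 0.0595]
tcp_rot: [3.14, 0.09, 0.01]
wrist_force: [-2.3, 0.1, 4.8]
width: 0.661
```

```bash
python3 -c "
from h import *
go(.605,.0255,.05,3.5)"
```

```text
t 3.5 p [0.6129 0.0267 0.0595] yaw 3.28 tilt -1.0 w 0.661 F [-2.3  0.1  4.8] q [0.   0.3  1.89 0.   0.94 1.52]
tool delta [-0.008   0.0008  0.0095] |d| 0.012 spin -0.04
```

```bash
python3 -c "
from h import *
cv2.imwrite('pics/w3.png',bot.read_camera('wrist'))
for i in range(3): bot.read_camera('wrist'); go(.605,.0255,.05,3.5)"
```

```text
t 3.6 p [0.6129 0.0267 0.0595] yaw 3.28 tilt -1.0 w 0.665 F [-0.9  0.1  6.1] q [ 0.    0.3   1.89 -0.    0.94  1.52]
tool delta [-0.008   0.0008  0.0095] |d| 0.012 spin -0.04
t 3.65 p [0.6129 0.0267 0.0595] yaw 3.28 tilt -1.0 w 0.662 F [-0.3 -0.9  5.5] q [ 0.    0.3   1.89 -0.    0.94  1.52]
tool delta [-0.008   0.0008  0.0095] |d| 0.012 spin -0.04
t 3.7 p [0.613  0.0267 0.0595] yaw 3.28 tilt -1.0 w 0.666 F [-1.4 -0.8  5.8] q [ 0.    0.3   1.89 -0.    0.94  1.52]
tool delta [-0.0081  0.0008  0.0095] |d| 0.012 spin -0.04
```

View pics/w3.png

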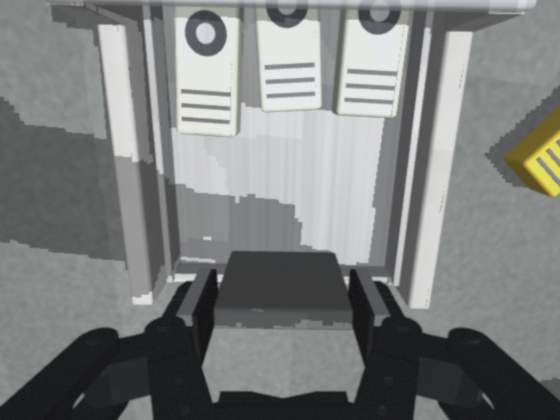

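>>> play_rows --series '[{"translation": [-0.005, 0, 0], "spin": 0}, {"translation": [-0.012, 0, 0], "spin": 0}, {"translation": [-0.018, 0, 0], "spin": 0}, {"translation": [-0.022, 0, 0], "spin": 0}, {"translation": [-0.022, 0, 0], "spin": 0}]' --force 100

```text
time: 4.2
tool_pos: [0.5326, 0.0221, 0.0576]
tcp_rot: [3.14, 0.09, 0.008]
wrist_force: [0.5, 0.6, 1.0]
width: 0.655
```

>>> play_rows --series '[{"translation": [-0.022, 0, 0], "spin": 0}, {"translation": [-0.02, 0, 0], "spin": 0}, {"translation": [-0.012, 0, 0], "spin": 0}, {"translation": [-0.005, 0, 0], "spin": 0}, {"translation": [0, 0, 0], "spin": 0}]'

```text
time: 4.7
tool_pos: [0.4715, 0.0188, 0.0556]
tcp_rot: [-3.14, -0.09, 0.0]
wrist_force: [-1.8, 0.6, 0.9]
width: 0.655
```

```bash
python3 -c "
from h import *
go(.5,.02,.06,3.5)
cv2.imwrite('pics/w4.png',np.hstack([bot.read_camera('wrist')[:300],bot.read_camera('top')[95:395,180:420]]))"
```

```text
t 4.7 p [0.4715 0.0188 0.0556] yaw 3.28 tilt -1.0 w 0.655 F [-1.8  0.6  0.9] q [-0.01  0.07  2.19 -0.    0.89  1.5 ]
tool delta [ 0.0285  0.0004 -0.0044] |d| 0.029 spin -0.04
```

View pics/w4.png

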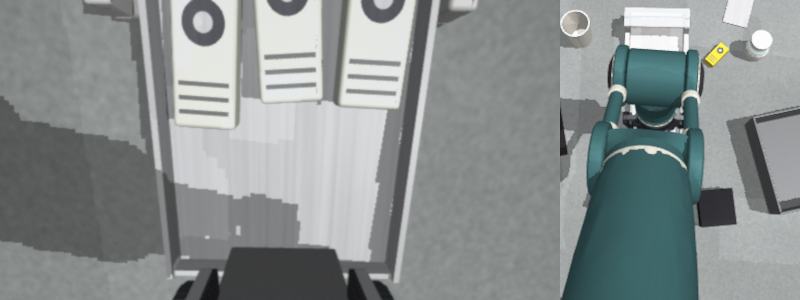

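>>> play_rows --series '[{"translation": [0, 0, -0.004], "spin": 0}, {"translation": [0, 0, -0.008], "spin": 0}, {"translation": [0, 0, -0.014], "spin": 0}, {"translation": [0, 0, -0.02], "spin": 0}, {"translation": [0, 0, -0.022], "spin": 0}]'

```text
time: 5.3
tool_pos: [0.4713, 0.0189, 0.1234]
tcp_rot: [-3.14, -0.09, 0.004]
wrist_force: [0.3, -0.4, -2.7]
width: 0.652
```

```bash
python3 -c "
from h import *
go(.48,.02,.22,3.5)
w=bot.read_camera('wrist');cv2.imwrite('pics/w5.png',np.vstack([w[:300],cv2.resize(bot.read_camera('scene')[100:400,100:500],None,fx=1.0,fy=1.0)[:,:400].copy() if 0 else cv2.copyMakeBorder(bot.read_camera('scene')[110:400,150:500],0,0,0,210,0)]))
print(bot.read_state()['torque'])"
```

```text
t 5.3 p [0.4713 0.0189 0.1234] yaw 3.28 tilt -1.0 w 0.652 F [ 0.3 -0.4 -2.7] q [-0.01 -0.03  2.14  0.    1.03  1.5 ]
tool delta [ 0.0085 -0.0007 -0.0966] |d| 0.097 spin -0.04
[-0.04257684  0.10142336  0.01089098]
```

View pics/w5.png

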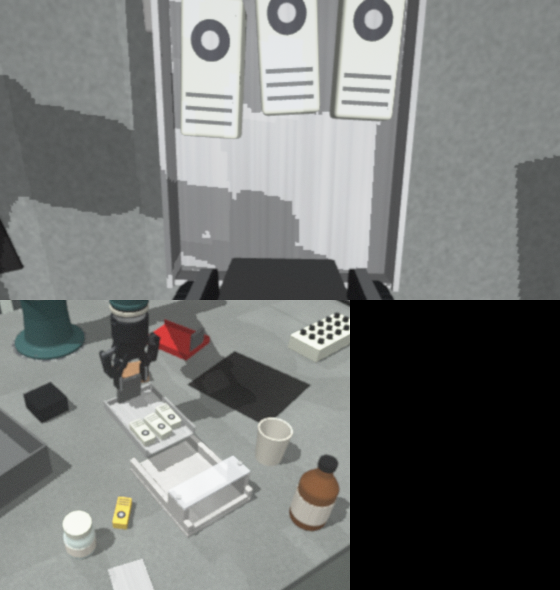

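>>> play_rows --series '[{"translation": [0, 0, -0.012], "spin": -0.3}, {"translation": [0, 0, -0.024], "spin": -0.5}, {"translation": [0, 0, -0.03], "spin": -0.6}, {"translation": [0, 0, -0.024], "spin": -0.6}, {"translation": [0, 0, -0.014], "spin": -0.4}]' --force 120

```text
time: 5.9
tool_pos: [0.4724, 0.0188, 0.2288]
tcp_rot: [3.113, 0.422, 0.002]
wrist_force: [-0.4, 0.9, -4.0]
width: 0.646
```

```bash
python3 -c "
from h import *
go(.3625,-.348,.23,15.5)
cv2.imwrite('pics/w6.png',bot.read_camera('wrist'))
for n in 'w3 w4 w5 w6'.split():
    a=cv2.imread(f'pics/{n}.png',0).astype(int); print(n,[int(x) for x in a[200:300:4,285]],[int(x) for x in a[20:110:6,290]])"
```

```text
t 5.9 p [0.4724 0.0188 0.2288] yaw 15.46 tilt -1.0 w 0.646 F [-0.4  0.9 -4. ] q [-0.01 -0.13  2.02  0.    1.24  1.29]
tool delta [-0.2037  0.3242 -0.0013] |d| 0.383 spin -0.01
w3 [195, 142, 125, 126, 125, 126, 126, 126, 125, 126, 125, 125, 125, 73, 56, 55, 58, 56, 58, 57, 61, 58, 58, 57, 57] [92, 101, 229, 230, 229, 230, 230, 224, 185, 232, 137, 232, 204, 228, 232]
w4 [194, 126, 125, 125, 124, 125, 123, 124, 124, 125, 125, 124, 75, 58, 59, 60, 60, 59, 59, 60, 59, 60, 58, 59, 60] [229, 229, 229, 230, 229, 230, 129, 231, 200, 225, 232, 137, 232, 231, 214]
w5 [179, 128, 128, 129, 128, 129, 129, 129, 127, 126, 127, 129, 127, 127, 126, 55, 55, 57, 55, 56, 56, 54, 56, 55, 56] [201, 95, 95, 231, 231, 231, 231, 231, 166, 231, 226, 196, 232, 144, 232]
w6 [129, 127, 128, 127, 128, 127, 129, 127, 128, 129, 126, 128, 127, 127, 116, 56, 54, 57, 58, 55, 58, 55, 57, 57, 57] [211, 95, 95, 229, 230, 230, 231, 230, 187, 225, 230, 175, 232, 137, 231]
```

>>> play_rows --series '[{"translation": [-0.005, 0.008, 0], "spin": 0}, {"translation": [-0.011, 0.017, 0], "spin": 0}, {"translation": [-0.016, 0.025, 0], "spin": 0}, {"translation": [-0.019, 0.03, 0], "spin": 0}, {"translation": [-0.021, 0.034, 0], "spin": 0}]'

```text
time: 6.45
tool_pos: [0.4305, -0.1109, 0.2249]
tcp_rot: [-3.112, -0.419, 0.006]
wrist_force: [0.9, -0.3, -3.2]
width: 0.644
```

>>> play_rows --series '[{"translation": [-0.021, 0.034, 0], "spin": 0}, {"translation": [-0.021, 0.034, 0], "spin": 0}, {"translation": [-0.021, 0.034, 0], "spin": 0}, {"translation": [-0.019, 0.03, 0], "spin": 0}, {"translation": [-0.017, 0.026, 0], "spin": 0}]'

```text
time: 6.95
tool_pos: [0.3763, -0.29, 0.2249]
tcp_rot: [-3.112, -0.415, 0.005]
wrist_force: [1.0, 0.4, -3.5]
width: 0.646
```

>>> play_rows --series '[{"translation": [-0.013, 0.021, 0], "spin": 0}, {"translation": [-0.01, 0.016, 0], "spin": 0}, {"translation": [-0.006, 0.01, 0], "spin": 0}, {"translation": [-0.004, 0.006, 0], "spin": 0}, {"translation": [0, 0, 0], "spin": 0}]'

```text
time: 7.45
tool_pos: [0.3603, -0.3486, 0.2263]
tcp_rot: [-3.112, -0.416, 0.002]
wrist_force: [-0.2, 0.9, -3.1]
width: 0.644
```

```bash
python3 -c "
from h import *
go(.3625,-.348,.23,15.5)
w=bot.read_camera('wrist');s=bot.read_camera('scene')
cv2.imwrite('pics/w7.png',np.hstack([w[:,100:500],cv2.resize(s[60:375,0:300],None,fx=1.3333,fy=1.3333)]))"
```

```text
t 7.45 p [ 0.3603 -0.3486  0.2263] yaw 15.23 tilt -1.0 w 0.644 F [-0.2  0.9 -3.1] q [-0.82 -0.06  1.97 -0.    1.24  0.49]
tool delta [ 0.0023  0.     -0.0037] |d| 0.004 spin -0.05
```

View pics/w7.png

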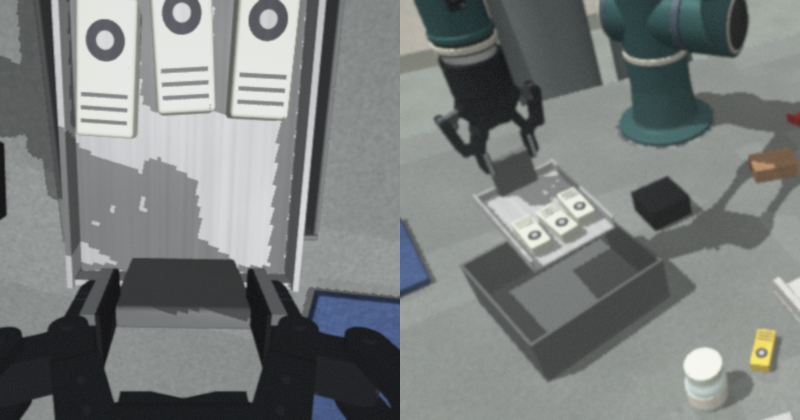

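>>> play_rows --series '[{"translation": [0, 0, 0], "spin": 0}, {"translation": [0, 0, 0], "spin": 0}]' --force 40

```text
time: 7.75
tool_pos: [0.3612, -0.3478, 0.2273]
tcp_rot: [-3.113, -0.419, -0.0]
wrist_force: [0.1, -0.4, -2.9]
width: 0.643
```

```bash
cat >> h.py <<'E'
def tab():
    # tray steel/white area, last bright row before the tab, and fraction of very white (cassette) pixels
    w=bot.read_camera('wrist'); g=w.astype(int); col=g[:,285].mean(1)
    dark=np.where((col[150:]<75))[0]; print('tab base row',150+dark[0] if len(dark) else None,'white px',int((w.min(2)>205).sum()), [int(x) for x in col[::15]]); return w
E
python3 -c "
from h import *
tab(); tab(); go(.3625,-.348,.23,15.5)
g=cv2.imread('pics/w7.png'); print((g[:,:400].min(2)>205).sum())"
```

```text
tab base row 259 white px 25117 [94, 216, 97, 229, 230, 230, 231, 231, 213, 211, 209, 206, 133, 131, 131, 129, 129, 128, 57, 57, 57, 116, 140, 141, 137, 141, 138, 27]
tab base row 259 white px 25116 [96, 216, 96, 229, 230, 230, 231, 231, 213, 211, 207, 205, 133, 132, 129, 129, 129, 130, 59, 56, 56, 115, 139, 140, 137, 141, 139, 27]
t 7.85 p [ 0.3613 -0.348   0.2274] yaw 15.34 tilt -1.0 w 0.645 F [ 0.4 -0.2 -3.3] q [-0.82 -0.07  1.97  0.    1.24  0.49]
tool delta [ 0.0012  0.0003 -0.0026] |d| 0.003 spin -0.03
25209
```

>>> play_rows --series '[{"translation": [0, 0, 0], "spin": 0}, {"translation": [0, 0, 0], "spin": 0}, {"translation": [0, 0, 0], "spin": 0}]' --force 20

```text
time: 8.15
tool_pos: [0.361, -0.3485, 0.2274]
tcp_rot: [3.114, 0.418, 0.0]
wrist_force: [-0.0, 0.4, -2.7]
width: 0.647
```

```bash
python3 -c "
from h import *
tab(); go(.3625,-.348,.23,15.5)"
```

```text
tab base row 259 white px 25083 [95, 216, 97, 229, 230, 230, 231, 231, 213, 212, 208, 205, 133, 129, 129, 129, 128, 129, 57, 56, 56, 125, 139, 141, 137, 140, 138, 28]
t 8.2 p [ 0.361  -0.3485  0.2273] yaw 15.29 tilt -1.0 w 0.642 F [-0.7  0.3 -3.5] q [-0.82 -0.06  1.97  0.    1.24  0.49]
tool delta [ 0.0016 -0.0001 -0.0027] |d| 0.003 spin -0.04
```

>>> play_rows --series '[{"translation": [0, 0, 0], "spin": 0}, {"translation": [0, 0, 0], "spin": 0}]' --jaw 0.2

```text
time: 8.4
tool_pos: [0.3609, -0.3485, 0.2273]
tcp_rot: [3.114, 0.418, -0.0]
wrist_force: [0.2, -0.2, -2.1]
width: 0.648
```

```bash
python3 -c "
from h import *
tab(); go(.3625,-.348,.23,15.5)"
```

```text
tab base row 259 white px 25055 [95, 215, 97, 229, 230, 230, 231, 231, 213, 212, 208, 206, 134, 131, 130, 129, 128, 128, 57, 57, 58, 126, 138, 141, 139, 140, 138, 28]
t 8.45 p [ 0.3609 -0.3485  0.2273] yaw 15.28 tilt -1.0 w 0.642 F [-0.1 -0.  -3.1] q [-0.82 -0.06  1.97  0.    1.24  0.49]
tool delta [ 0.0016 -0.0001 -0.0027] |d| 0.003 spin -0.04
```

>>> play_rows --series '[{"translation": [0, 0, 0], "spin": 0}]' --jaw 0.27

```text
time: 8.55
tool_pos: [0.3609, -0.3485, 0.2272]
tcp_rot: [-3.114, -0.418, 0.0]
wrist_force: [-0.0, -0.1, -3.3]
width: 0.643
```

```bash
python3 -c "
from h import *
tab(); go(.3625,-.348,.23,15.5)"
```

```text
tab base row 259 white px 25080 [95, 216, 97, 229, 230, 231, 231, 231, 213, 211, 208, 205, 135, 130, 131, 128, 128, 129, 57, 58, 57, 124, 139, 141, 138, 140, 138, 26]
t 8.6 p [ 0.3609 -0.3485  0.2273] yaw 15.28 tilt -1.0 w 0.652 F [ 0.4  0.1 -3. ] q [-0.82 -0.06  1.97  0.    1.24  0.49]
tool delta [ 0.0016 -0.0001 -0.0027] |d| 0.003 spin -0.04
```

>>> play_rows --series '[{"translation": [0, 0, 0], "spin": 0}]' --jaw 0.3

```text
time: 8.7
tool_pos: [0.361, -0.3485, 0.2273]
tcp_rot: [3.114, 0.418, 0.0]
wrist_force: [-0.8, -0.2, -3.1]
width: 0.654
```

```bash
python3 -c "
from h import *
tab(); go(.3625,-.348,.23,15.5)"
```

```text
tab base row 259 white px 25057 [95, 217, 97, 229, 229, 231, 231, 231, 214, 211, 209, 205, 134, 132, 128, 129, 128, 128, 57, 56, 56, 125, 139, 140, 137, 140, 138, 26]
t 8.75 p [ 0.3609 -0.3485  0.2273] yaw 15.28 tilt -1.0 w 0.655 F [-0.4  0.7 -3.2] q [-0.82 -0.06  1.97  0.    1.24  0.49]
tool delta [ 0.0016 -0.     -0.0027] |d| 0.003 spin -0.04
```

>>> play_rows --series '[{"translation": [0, 0, 0], "spin": 0}]' --jaw 0.32

```text
time: 8.85
tool_pos: [0.361, -0.3485, 0.2273]
tcp_rot: [-3.114, -0.418, 0.0]
wrist_force: [-0.4, -0.1, -3.2]
width: 0.661
```

```bash
python3 -c "
from h import *
tab(); go(.3625,-.348,.23,15.5)"
```

```text
tab base row 259 white px 25104 [96, 215, 96, 229, 229, 230, 230, 231, 213, 211, 208, 204, 134, 131, 130, 129, 129, 127, 56, 57, 56, 123, 140, 141, 138, 141, 138, 26]
t 8.9 p [ 0.361  -0.3485  0.2273] yaw 15.28 tilt -1.0 w 0.664 F [-0.1  0.1 -3. ] q [-0.82 -0.06  1.97  0.    1.24  0.49]
tool delta [ 0.0016 -0.0001 -0.0027] |d| 0.003 spin -0.04
```

>>> play_rows --series '[{"translation": [0, 0, 0], "spin": 0}]' --jaw 0.34

```text
time: 9.0
tool_pos: [0.3609, -0.3485, 0.2273]
tcp_rot: [-3.114, -0.418, -0.0]
wrist_force: [-0.2, 0.4, -3.3]
width: 0.676
```

```bash
python3 -c "
from h import *
tab(); go(.3625,-.348,.23,15.5)"
```

```text
tab base row 260 white px 25131 [97, 216, 96, 230, 230, 230, 231, 231, 212, 211, 209, 205, 134, 132, 129, 129, 129, 129, 57, 57, 57, 117, 135, 141, 137, 141, 138, 28]
t 9.05 p [ 0.361  -0.3485  0.2273] yaw 15.28 tilt -1.0 w 0.673 F [-0.1 -0.3 -2.9] q [-0.82 -0.06  1.97  0.    1.24  0.49]
tool delta [ 0.0016 -0.0001 -0.0027] |d| 0.003 spin -0.04
```

>>> play_rows --series '[{"translation": [0, 0, 0], "spin": 0}]' --jaw 0.355

```text
time: 9.15
tool_pos: [0.361, -0.3485, 0.2273]
tcp_rot: [-3.114, -0.418, -0.0]
wrist_force: [-0.1, -0.2, -2.8]
width: 0.679
```

```bash
python3 -c "
from h import *
tab(); go(.3625,-.348,.23,15.5)"
```

```text
tab base row 260 white px 25175 [97, 216, 96, 229, 230, 230, 231, 231, 212, 210, 209, 205, 134, 131, 129, 129, 127, 129, 57, 57, 57, 113, 134, 140, 137, 142, 138, 28]
t 9.2 p [ 0.3609 -0.3485  0.2273] yaw 15.28 tilt -1.0 w 0.681 F [-0.1 -0.1 -3.2] q [-0.82 -0.06  1.97 -0.    1.24  0.49]
tool delta [ 0.0016 -0.0001 -0.0027] |d| 0.003 spin -0.04
```

>>> play_rows --series '[{"translation": [0, 0, 0], "spin": 0}]' --jaw 0.365

```text
time: 9.3
tool_pos: [0.361, -0.3485, 0.2273]
tcp_rot: [3.114, 0.418, 0.0]
wrist_force: [0.4, 0.7, -3.1]
width: 0.686
```

```bash
python3 -c "
from h import *
tab(); go(.3625,-.348,.23,15.5)"
```

```text
tab base row 260 white px 25163 [98, 216, 97, 229, 230, 230, 230, 231, 213, 211, 209, 206, 133, 130, 131, 129, 129, 128, 56, 56, 55, 113, 133, 141, 137, 142, 138, 25]
t 9.35 p [ 0.361  -0.3485  0.2273] yaw 15.28 tilt -1.0 w 0.684 F [-0.5 -0.3 -2.7] q [-0.82 -0.06  1.97  0.    1.24  0.49]
tool delta [ 0.0016 -0.0001 -0.0027] |d| 0.003 spin -0.04
```

>>> play_rows --series '[{"translation": [0, 0, 0], "spin": 0}]' --jaw 0.375

```text
time: 9.45
tool_pos: [0.361, -0.3485, 0.2273]
tcp_rot: [3.114, 0.418, 0.0]
wrist_force: [-0.0, -0.1, -3.1]
width: 0.692
```

```bash
python3 -c "
from h import *
tab(); go(.3625,-.348,.23,15.5)"
```

```text
tab base row 262 white px 25611 [93, 217, 96, 229, 230, 222, 230, 231, 214, 213, 208, 207, 135, 132, 132, 130, 130, 129, 56, 55, 56, 113, 128, 142, 138, 141, 138, 28]
t 9.5 p [ 0.361  -0.3485  0.2273] yaw 15.29 tilt -1.0 w 0.685 F [ 0.6 -0.4 -3. ] q [-0.82 -0.06  1.97  0.    1.24  0.49]
tool delta [ 0.0016 -0.0001 -0.0027] |d| 0.003 spin -0.04
```

>>> play_rows --series '[{"translation": [0, 0, 0], "spin": 0}, {"translation": [0, 0, 0], "spin": 0}]' --jaw 0.38

```text
time: 9.7
tool_pos: [0.361, -0.3485, 0.2273]
tcp_rot: [3.114, 0.418, 0.0]
wrist_force: [0.3, -0.5, -3.9]
width: 0.692
```

```bash
python3 -c "
from h import *
tab(); go(.3625,-.348,.23,15.5)"
```

```text
tab base row 298 white px 20788 [153, 152, 105, 104, 235, 210, 124, 238, 238, 151, 182, 219, 219, 217, 164, 168, 168, 172, 172, 174, 56, 135, 133, 164, 160, 165, 162, 31]
t 9.75 p [ 0.3609 -0.3485  0.2273] yaw 15.29 tilt -1.0 w 0.69 F [-0.6 -0.1 -3.2] q [-0.82 -0.06  1.97 -0.    1.24  0.49]
tool delta [ 0.0016 -0.0001 -0.0027] |d| 0.003 spin -0.04
```

>>> play_rows --series '[{"translation": [0, 0, 0], "spin": 0}, {"translation": [0, 0, 0], "spin": 0}]' --jaw 0.385

```text
time: 9.95
tool_pos: [0.3609, -0.3486, 0.2274]
tcp_rot: [3.113, 0.418, -0.0]
wrist_force: [-0.4, 0.5, -1.5]
width: 0.694
```

```bash
python3 -c "
from h import *
tab(); go(.3625,-.348,.23,15.5)"
```

```text
tab base row 398 white px 15994 [170, 170, 170, 170, 169, 108, 192, 244, 109, 212, 213, 213, 213, 212, 212, 211, 211, 195, 162, 161, 161, 128, 135, 127, 178, 183, 178, 34]
t 10.0 p [ 0.3611 -0.3486  0.2275] yaw 15.28 tilt -1.0 w 0.695 F [ 1.9  0.1 -2.1] q [-0.82 -0.06  1.97  0.    1.24  0.49]
tool delta [ 0.0015 -0.0002 -0.0025] |d| 0.003 spin -0.04
```

>>> play_rows --series '[{"translation": [0, 0, 0], "spin": 0}, {"translation": [0, 0, 0], "spin": 0}, {"translation": [0, 0, 0], "spin": 0}, {"translation": [0, 0, 0], "spin": 0}]' --jaw 0.3

```text
time: 10.4
tool_pos: [0.361, -0.3485, 0.2273]
tcp_rot: [3.114, 0.418, 0.0]
wrist_force: [-1.0, 0.2, -1.3]
width: 0.688
```

```bash
python3 -c "
from h import *
w=tab();s=bot.read_camera('scene');go(.3625,-.348,.23,15.5)
cv2.imwrite('pics/w8.png',np.hstack([w[:,100:500],cv2.resize(s[60:375,0:300],None,fx=1.3333,fy=1.3333)]))"
```

```text
tab base row 398 white px 18202 [170, 169, 169, 169, 166, 246, 222, 108, 213, 214, 214, 214, 214, 214, 214, 212, 212, 169, 161, 161, 162, 130, 134, 160, 177, 182, 178, 35]
t 10.5 p [ 0.361  -0.3485  0.2273] yaw 15.28 tilt -1.0 w 0.69 F [ 0.6 -0.2 -1.4] q [-0.82 -0.06  1.97  0.    1.24  0.49]
tool delta [ 0.0016 -0.0001 -0.0027] |d| 0.003 spin -0.04
```

View pics/w8.png

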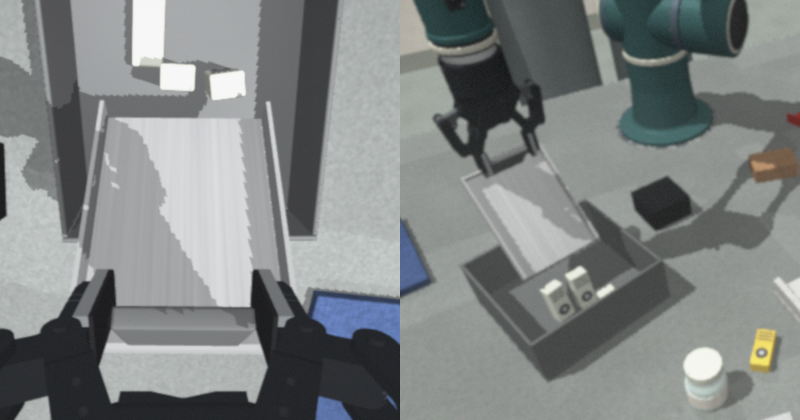

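>>> play_rows --series '[{"translation": [0, 0, 0], "spin": 0}, {"translation": [0, 0, -0.01], "spin": 0}, {"translation": [0, 0, -0.02], "spin": 0}, {"translation": [0, 0, -0.03], "spin": 0}, {"translation": [0, 0, -0.03], "spin": 0}]' --jaw -1 --force 60

```text
time: 11.0
tool_pos: [0.3607, -0.3483, 0.3186]
tcp_rot: [-3.113, -0.418, 0.001]
wrist_force: [0.2, -1.2, -1.1]
width: 0.667
```

```bash
python3 - <<'E'
from h import *
R,t,f,cx,cy=cam('wrist')
p=bot.read_state()['tool_pos']; Rt=Ro.from_rotvec(bot.read_state()['tcp_rot']).as_matrix()
for W,uv in [(.116,(205,362,118)),(.118,(205,362,118))]:
    d=f*W/(uv[1]-uv[0]); c=d*np.array([((uv[0]+uv[1])/2-cx)/f,(uv[2]-cy)/f,1]); X=R.T@(c-t)
    print('f',f,'lip in tool frame',(Rt.T@(X-p)).round(4))
w=tab(); cv2.imwrite('pics/w9.png',w); go(.45,0,.33,15.4)
E
```

```text
f 356.303490695701 lip in tool frame [0.0649 0.0007 0.1293]
f 356.303490695701 lip in tool frame [0.0646 0.0007 0.134 ]
tab base row 398 white px 10535 [68, 164, 164, 164, 162, 195, 188, 161, 207, 207, 209, 209, 209, 208, 208, 207, 204, 157, 156, 157, 156, 127, 134, 183, 176, 173, 171, 34]
t 11.05 p [ 0.3627 -0.3503  0.3253] yaw 15.29 tilt -1.0 w 0.667 F [ 0.8 -1.3  2.8] q [-0.82 -0.12  1.84  0.    1.41  0.49]
tool delta [ 0.1766 -0.3149 -0.0066] |d| 0.361 spin -0.02
```

>>> play_rows --series '[{"translation": [0.005, -0.01, 0], "spin": 0}, {"translation": [0.01, -0.02, 0], "spin": 0}, {"translation": [0.015, -0.03, 0], "spin": 0}, {"translation": [0.02, -0.04, 0], "spin": 0}, {"translation": [0.02, -0.04, 0], "spin": 0}]'

```text
time: 11.55
tool_pos: [0.3907, -0.1926, 0.3155]
tcp_rot: [-3.112, -0.415, 0.003]
wrist_force: [0.1, -0.1, -2.4]
width: 0.67
```

>>> play_rows --series '[{"translation": [0.02, -0.04, 0], "spin": 0}, {"translation": [0.02, -0.04, 0], "spin": 0}, {"translation": [0.02, -0.04, 0], "spin": 0}, {"translation": [0.02, -0.04, 0], "spin": 0}, {"translation": [0.02, -0.04, 0], "spin": 0}]'

```text
time: 12.05
tool_pos: [0.434, 0.0267, 0.3157]
tcp_rot: [-3.113, -0.418, 0.003]
wrist_force: [1.2, -0.6, -2.0]
width: 0.662
```

>>> play_rows --series '[{"translation": [0.02, -0.04, 0], "spin": 0}, {"translation": [0.02, -0.04, 0], "spin": 0}, {"translation": [0.02, -0.04, 0], "spin": 0}, {"translation": [0.02, -0.04, 0], "spin": 0}, {"translation": [0.02, -0.04, 0], "spin": 0}]'

```text
time: 12.55
tool_pos: [0.4775, 0.2456, 0.3155]
tcp_rot: [3.113, 0.419, -0.004]
wrist_force: [0.3, -0.9, -1.9]
width: 0.67
```

>>> play_rows --series '[{"translation": [0.02, -0.04, 0.01], "spin": 0}, {"translation": [0.02, -0.03, 0.02], "spin": 0}, {"translation": [0.01, -0.02, 0.02], "spin": 0}, {"translation": [0, 0, 0.02], "spin": 0}, {"translation": [0, 0, 0.01], "spin": 0}]'

```text
time: 13.05
tool_pos: [0.5007, 0.3436, 0.2327]
tcp_rot: [3.111, 0.42, -0.01]
wrist_force: [-0.5, -0.5, -2.6]
width: 0.667
```

```bash
python3 -c "
from h import *
tab(); go(.508,.369,.15,15.4)"
```

```text
tab base row 398 white px 17955 [189, 197, 196, 196, 60, 61, 61, 42, 159, 218, 219, 219, 219, 219, 218, 217, 217, 171, 169, 168, 168, 134, 145, 173, 146, 121, 119, 36]
t 13.1 p [0.5005 0.3427 0.2319] yaw 15.34 tilt -1.0 w 0.667 F [ 0.6 -0.7 -3.6] q [0.56 0.14 1.75 0.   1.26 1.86]
tool delta [ 0.0149 -0.0236  0.0817] |d| 0.086 spin -0.01
```

>>> play_rows --series '[{"translation": [0.01, -0.012, 0.02], "spin": 0}, {"translation": [0.005, -0.012, 0.03], "spin": 0}, {"translation": [0, 0, 0.02], "spin": 0}, {"translation": [0, 0, 0.01], "spin": 0}, {"translation": [0, 0, 0], "spin": 0}]'

```text
time: 13.6
tool_pos: [0.5105, 0.3694, 0.1557]
tcp_rot: [3.112, 0.417, -0.005]
wrist_force: [-0.8, 1.1, -2.7]
width: 0.665
```

```bash
python3 -c "
from h import *
w=tab(); go(.508,.369,.14,15.4); w2=bot.read_camera('scene')
cv2.imwrite('pics/w10.png',np.hstack([w[:,80:480],w2[60:480,200:560]]) if 0 else np.hstack([w[:400,100:500],cv2.resize(w2[100:300,220:420],(400,400))]))"
```

```text
tab base row 394 white px 36393 [217, 217, 205, 203, 200, 63, 62, 64, 228, 230, 229, 229, 230, 229, 228, 229, 227, 181, 182, 180, 181, 146, 157, 202, 201, 196, 135, 42]
t 13.65 p [0.5114 0.3701 0.1573] yaw 15.25 tilt -1.0 w 0.667 F [-1.   0.  -1.7] q [ 0.59  0.24  1.78 -0.    1.13  1.89]
tool delta [-0.0035  0.0002  0.0173] |d| 0.018 spin -0.03
```

View pics/w10.png

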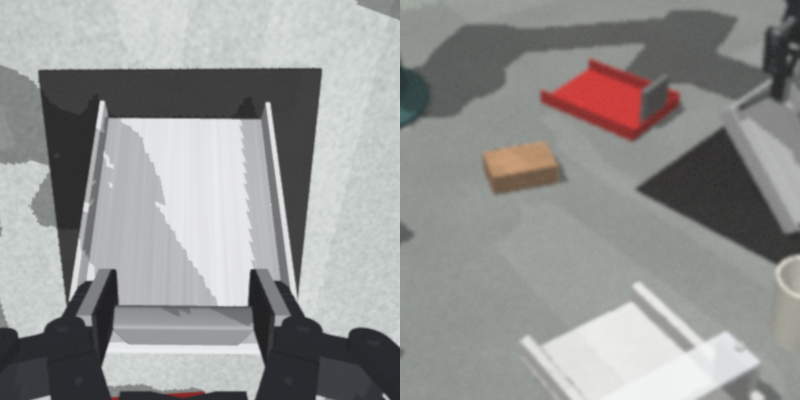

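```bash
python3 -c "
from h import *
a=ray('wrist',139,71,.004);b=ray('wrist',421,69,.004);print(a,b,np.linalg.norm(a-b)); m=(a+b)/2
e=(a-b)[:2]/np.linalg.norm((a-b)[:2]); h=np.array([e[1],-e[0]]); print('yaw',np.degrees(np.arctan2(h[1],h[0])),'centre',m[:2]-.12*h)"
```

```text
[0.5782899  0.50438844 0.004     ] [0.63755826 0.29358326 0.004     ] 0.21897845301948138
yaw 15.70345137568873 centre [0.49240303 0.36650683]
```

>>> play_rows --series '[{"translation": [0, 0, 0.008], "spin": 0}, {"translation": [-0.01, 0, 0.01], "spin": 0}, {"translation": [-0.01, 0, 0.01], "spin": 0}, {"translation": [-0.01, 0, 0.01], "spin": 0}, {"translation": [0, 0, 0], "spin": 0}]' --jaw 0.33 --force 20

```text
time: 14.2
tool_pos: [0.4807, 0.3623, 0.1187]
tcp_rot: [3.113, 0.418, -0.003]
wrist_force: [-2.9, -0.9, 3.1]
width: 0.664
```

```bash
python3 -c "
from h import *
tab(); go(.42,.346,.05,15.6)"
```

```text
tab base row 297 white px 29334 [168, 53, 52, 85, 226, 227, 228, 228, 229, 229, 231, 231, 231, 230, 180, 184, 186, 187, 188, 190, 61, 159, 151, 170, 176, 172, 172, 34]
t 14.25 p [0.4818 0.3627 0.1195] yaw 15.31 tilt -1.0 w 0.668 F [-1.8 -0.4  3.5] q [0.6  0.22 1.87 0.   1.05 1.91]
tool delta [-0.064  -0.0002  0.0696] |d| 0.095 spin -0.06
```

>>> play_rows --series '[{"translation": [-0.011, 0, 0.011], "spin": 0}, {"translation": [-0.011, 0, 0.012], "spin": 0}, {"translation": [-0.01, 0, 0.012], "spin": 0}, {"translation": [-0.008, 0, 0.011], "spin": 0}, {"translation": [0, 0, 0], "spin": 0}]'

```text
time: 14.75
tool_pos: [0.4424, 0.3514, 0.0714]
tcp_rot: [3.112, 0.418, -0.005]
wrist_force: [-1.6, -0.6, 0.7]
width: 0.664
```

```bash
python3 -c "
from h import *
tab(); go(.4248,.347,.05,15.6)"
```

```text
tab base row 258 white px 42684 [228, 230, 232, 236, 236, 236, 234, 228, 226, 224, 223, 222, 149, 147, 145, 145, 144, 141, 62, 64, 62, 144, 154, 152, 155, 154, 150, 32]
t 14.8 p [0.4432 0.3517 0.0724] yaw 15.3 tilt -1.0 w 0.668 F [-1.6 -1.1  2. ] q [0.63 0.21 1.98 0.   0.95 1.93]
tool delta [-0.0189 -0.0003  0.0224] |d| 0.029 spin -0.06
```

>>> play_rows --series '[{"translation": [-0.006, 0, 0.008], "spin": 0}, {"translation": [-0.006, 0, 0.008], "spin": 0}, {"translation": [-0.004, 0, 0.006], "spin": 0}, {"translation": [0, 0, 0], "spin": 0}]'

```text
time: 15.2
tool_pos: [0.4314, 0.349, 0.0545]
tcp_rot: [-3.112, -0.419, -0.009]
wrist_force: [1.1, -3.9, 15.6]
width: 0.67
```

```bash
python3 -c "
from h import *
tab(); go(.4248,.347,.05,15.6)"
```

```text
tab base row 248 white px 44449 [229, 230, 229, 228, 230, 227, 227, 225, 224, 223, 222, 221, 146, 143, 143, 144, 144, 68, 67, 67, 69, 112, 157, 154, 153, 161, 155, 31]
t 15.25 p [0.4314 0.349  0.0545] yaw 15.31 tilt -1.0 w 0.673 F [ 0.3 -4.  16. ] q [ 0.64  0.21  2.02 -0.    0.9   1.94]
tool delta [-0.0069  0.0001  0.0044] |d| 0.008 spin -0.06
```

```bash
python3 -c "
from h import *
w=bot.read_camera('wrist'); cv2.imwrite('pics/w11.png',w); g=w.mean(2)
c=np.array([.4922,.366]); a=np.radians(15.6); H=np.array([np.cos(a),np.sin(a)]); N=np.array([-H[1],H[0]])
P=lambda u,v,z:(lambda X:(round(float((X-c)@H),4),round(float((X-c)@N),4)))(ray('wrist',u,v,z)[:2])
for u in (265,285,305):
  k=150+np.where(g[150:,u]<85)[0][0]; print('tab base',k,P(u,k,.008))
for v in (20,60,100,150,200):
  r=g[v]; on=np.where((r>100)&(np.arange(560)>100)&(np.arange(560)<470))[0]
  # largest step edges
  d=np.diff(r); ks=[int(k) for k in np.where(abs(d)>45)[0] if 80<k<480]; print(v,ks, P(ks[0],v,.026),P(ks[-1],v,.026))
"
```

```text
tab base 248 (-0.0664, 0.0098)
tab base 248 (-0.0664, -0.0017)
tab base 248 (-0.0664, -0.0132)
20 [138, 139, 419, 426, 427] (0.0479, 0.0617) (0.0474, -0.0631)
60 [142, 143, 415, 422, 423] (0.0319, 0.0619) (0.0314, -0.0632)
100 [146, 147, 148, 166, 411, 418, 419] (0.015, 0.0621) (0.0145, -0.0633)
150 [405, 406, 412, 413] (-0.0083, -0.0591) (-0.0083, -0.0629)
200 [158, 400, 401, 407, 408] (-0.0327, 0.0618) (-0.0331, -0.063)
```

>>> play_rows --series '[{"translation": [0, 0, -0.003], "spin": 0}, {"translation": [-0.004, 0, 0], "spin": 0}, {"translation": [-0.003, 0, 0], "spin": 0}, {"translation": [0, 0, 0], "spin": 0}]'

```text
time: 15.7
tool_pos: [0.422, 0.3463, 0.0545]
tcp_rot: [-3.113, -0.418, -0.001]
wrist_force: [1.1, -0.4, 4.7]
width: 0.666
```

```bash
python3 -c "
from h import *
w=tab(); go(.4248,.347,.05,15.6)"
```

```text
tab base row 248 white px 44466 [230, 230, 231, 229, 229, 228, 227, 225, 225, 224, 224, 223, 147, 145, 145, 146, 145, 68, 68, 69, 67, 137, 157, 153, 156, 156, 156, 32]
t 15.75 p [0.422  0.3463 0.0545] yaw 15.3 tilt -1.0 w 0.671 F [ 1.  -0.4  4.7] q [ 0.64  0.2   2.04 -0.    0.9   1.95]
tool delta [0.0029 0.0001 0.0045] |d| 0.005 spin -0.06
```

>>> play_rows --series '[{"translation": [0, 0, 0], "spin": 0}, {"translation": [0, 0, 0], "spin": 0}, {"translation": [0, 0, 0], "spin": 0}, {"translation": [0, 0, 0], "spin": 0}, {"translation": [0, 0, 0], "spin": 0}]' --jaw 1

```text
time: 16.25
tool_pos: [0.4216, 0.3459, 0.0539]
tcp_rot: [3.113, 0.418, -0.002]
wrist_force: [0.3, 0.5, -0.6]
width: 1.002
```

>>> play_rows --series '[{"translation": [0, 0, -0.02], "spin": 0}, {"translation": [0, 0, -0.04], "spin": 0}, {"translation": [0, 0, -0.04], "spin": 0}, {"translation": [0, 0, -0.04], "spin": 0}, {"translation": [0, 0, -0.03], "spin": 0}]'

```text
time: 16.75
tool_pos: [0.4226, 0.3466, 0.2273]
tcp_rot: [-3.112, -0.417, -0.004]
wrist_force: [-0.7, 0.0, 0.4]
width: 0.999
```

>>> play_rows --series '[{"translation": [-0.02, 0.02, -0.03], "spin": 0}, {"translation": [-0.02, 0.03, -0.03], "spin": 0}, {"translation": [0, 0.03, 0], "spin": 0}, {"translation": [0, 0, 0], "spin": 0}, {"translation": [0, 0, 0], "spin": 0}]'

```text
time: 17.25
tool_pos: [0.4044, 0.2582, 0.2843]
tcp_rot: [-3.113, -0.415, -0.0]
wrist_force: [-0.6, 0.4, 0.3]
width: 0.998
```

```bash
python3 - <<'E'
from h import *
go(.42,.35,.2)
w=bot.read_camera('wrist'); s=bot.read_camera('scene'); t=bot.read_camera('top')
cv2.imwrite('pics/fin_w.png',w); cv2.imwrite('pics/fin_s.png',s); cv2.imwrite('pics/fin_t.png',t)
c=np.array([.4922,.366]); a=np.radians(15.6); H=np.array([np.cos(a),np.sin(a)]); N=np.array([-H[1],H[0]])
for nm,im in (('wrist',w),('scene',s)):
    for z in (.026,):
        # sample brightness along the tray's x and y through the centre at floor height
        def samp(X): 
            u,v=proj(nm,X); u,v=int(round(u)),int(round(v)); return int(im[v,u].mean()) if 0<=u<560 and 0<=v<420 else None
        print(nm,'along x',[(k,samp([*(c+k/1e3*H+.02*N),.008])) for k in range(-130,131,10)])
        print(nm,'along y',[(k,samp([*(c+k/1e3*N),.008])) for k in range(-110,111,10)])
        print(nm,'wall top y',[(k,samp([*(c+.04*H+k/1e3*N),.026])) for k in range(-70,71,3) if abs(k)>50])
# white blobs in scene's tub region
m=((s.min(2)>170)).astype(np.uint8); n,l,st,ce=cv2.connectedComponentsWithStats(m)
print([(st[i,4],ce[i].round().tolist(),ray('scene',*ce[i],.02).round(3).tolist()) for i in range(1,n) if st[i,4]>15])
# did bystanders/dock/tub change? compare top views
d=cv2.absdiff(t,cv2.imread('pics/top0.png')).max(2); 
for nm,(u0,v0,u1,v1) in dict(tub=(365,190,500,312),jar=(365,120,395,155),beaker=(178,100,215,142),yellow=(322,136,350,163),dock=(240,98,315,186)).items(): print(nm,'median diff',np.median(d[v0:v1,u0:u1]),'frac>40',(d[v0:v1,u0:u1]>40).mean().round(3))
E
```

```text
t 17.25 p [0.4044 0.2582 0.2843] yaw 15.19 tilt -1.0 w 0.998 F [-0.6  0.4  0.3] q [ 0.52 -0.14  1.94  0.    1.35  1.82]
tool delta [ 0.0391 -0.0845  0.0844] |d| 0.126 spin None
wrist along x [(-130, 171), (-120, 108), (-110, 51), (-100, 49), (-90, 141), (-80, 77), (-70, 154), (-60, 180), (-50, 153), (-40, 153), (-30, 154), (-20, 225), (-10, 227), (0, 227), (10, 227), (20, 228), (30, 228), (40, 229), (50, 235), (60, 235), (70, None), (80, None), (90, None), (100, None), (110, None), (120, None), (130, None)]
wrist along y [(-110, 156), (-100, 53), (-90, 53), (-80, 52), (-70, 53), (-60, 228), (-50, 218), (-40, 238), (-30, 232), (-20, 234), (-10, 228), (0, 230), (10, 228), (20, 227), (30, 227), (40, 224), (50, 225), (60, 152), (70, 83), (80, 51), (90, 49), (100, 35), (110, 106)]
wrist wall top y [(-70, 53), (-67, 51), (-64, 52), (-61, 213), (-58, 212), (-55, 182), (-52, 210), (53, 184), (56, 127), (59, 191), (62, 155), (65, 42), (68, 49)]
scene along x [(-130, 139), (-120, 143), (-110, 84), (-100, 75), (-90, 74), (-80, 74), (-70, 111), (-60, 137), (-50, 136), (-40, 127), (-30, 142), (-2
[... 1347 characters left out ...]
39.0], [0.671, 0.29, 0.02]), (np.int32(4282), [339.0, 282.0], [0.672, 0.042, 0.02]), (np.int32(99), [133.0, 267.0], [0.407, -0.314, 0.02]), (np.int32(105), [115.0, 277.0], [0.416, -0.355, 0.02]), (np.int32(39), [155.0, 278.0], [0.461, -0.283, 0.02]), (np.int32(28), [398.0, 298.0], [0.768, 0.119, 0.02]), (np.int32(304), [365.0, 322.0], [0.779, 0.027, 0.02]), (np.int32(749), [225.0, 337.0], [0.673, -0.216, 0.02]), (np.int32(1814), [283.0, 396.0], [0.827, -0.182, 0.02]), (np.int32(332), [32.0, 414.0], [0.644, -0.547, 0.02])]
tub median diff 8.0 frac>40 0.063
jar median diff 8.0 frac>40 0.0
beaker median diff 10.0 frac>40 0.0
yellow median diff 9.0 frac>40 0.0
dock median diff 10.0 frac>40 0.163
```

```bash
python3 -c "
from workcell import bot
print(bot.finish_job())"
```

```text
the job is handed in; nothing more can be done
None
```

I drew the tray out by its tab and emptied all three cassettes into the tub. I then set the tray down flat and right way up on the mat, and let go. The job is handed in, at about 17 s of the 67 s allowed.

- **How it was tipped:** this interface keeps the tool vertical. I gripped the tab across its width and eased the grip over the tub until the tray pivoted nose-down, to about 45°. To level it again, I let its lip touch the mat and lowered it back to flat.
- **Tray:** it lies about 3 mm or less from the mat's centre, aligned with it to within 1°.
- **Cassettes:** three white shapes show inside the tub. Two looked to be standing on end rather than lying flat when I last viewed them.
- **Other things:** the jar, beaker and yellow look-alike show no change from the first picture. The tub region shows only the small change expected from the cassettes. I did not compare the red tray.
- **Forces:** the readings stayed low, about 16 N at most, when pressing the tray flat.
- **Checks not done or uneven:** the final state was checked only by numbers from the pictures, because the 12-picture viewing limit had been reached. The tray also drooped by roughly 10° when first lifted, but the cassettes stayed on it.

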